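# Comb washed stirring rods into the grooves of a draining tray

### The arm

A 6-joint arm with a two-finger parallel gripper is mounted at the origin on the work surface. World frame = base frame: x ahead of the robot, y to its left, z up, the work surface at z = 0. Lengths are in mm, angles in rad, forces in N, time in s.
With the tool pointing down it reaches from about 350 to 875 mm from the base axis. Payload 4.2 kg.
Tool frame: the origin (TCP) lies on the mounting face of the last link; the fingertips stand 173 mm ahead of it and the grasp point (between the pads) lies grip_point_offset ahead of it (grip_point_offset is the distance from the TCP to the grasp point, in mm); z points along the fingers, y is the line along which they close (so a half turn about z gives the same grasp; the last joint's range is limited). The gripper opens to 85 mm and grips with 20 to 120 N. Pads are 22 mm wide; open, the fingers measure 114 mm over their backs; the gripper's body (76 mm by 85 mm) begins 54 mm behind the grasp point. The pads swing forward as they close: fully open they stand 13 mm farther back than shut.
Start: joints at [-1.089, 0.385, 0.008, 0, -1.194, -0.259], TCP at [138.119, -609.527, 404.712] pointing down, gripper open.
Joint ranges: [-3.14, 3.14], [-1.21, 2.06], [-1.07, 1.41], [-3.16, 2.05], [-2.99, -0.16], [-3.1, 3.1]. Speed limits (rad/s): [2.79, 2.79, 3.14, 3.14, 3.14, 3.14].

### API

Orientations are given as a unit quaternion [x, y, z, w].
In Python, from bench import read_state, get_image, job_done, recognise, place_of, grip_point_offset gives the robot as it stands. The module is installed in compiled form; this text tells all that it offers.
- The arm moves only by the tool carry_out, never from a script. Its arguments are lists of equal length, an entry for each row: "slide": the shift along the tool's x, y, z in m, a list of three; "roll": the turn about the tool's z in degrees; "claw": the finger opening in m, from 0 to 0.0854. A call has 1 to 8 rows; each row is the pose to reach, as a shift and turn from the pose commanded when the call began, along the tool's axes at that moment; what a row does not reach only later rows make up. A row lasts 1/8 s, in which the tool goes at most 62.5 mm and 10.7 degrees, less where a joint would pass 70% of its speed; a pose out of reach is approached as far as the arm can. A call with a gripper value outside its range is refused whole. The fingers move at their own pace and stop on an object; the grip force is fixed at half the most. Time passes only in rows, so rows that repeat a pose let the fingers close. It gives the time, the measured TCP pose, the force, the opening and the grip force at its end, in the units of the state.
- read_state(): the state, without advancing time (a new reading comes with each control period).
- get_image(name): name is "scene" or "top" or "wrist"; returns a dict with "img" (480x640x3 uint8, red, green, blue), "z_map" (480x640 float32, mm along the optical axis (not along the pixel's ray), 0 where there is no reading), "mtx" (3x3 intrinsics, pixels), "world_from_camera" (4x4, takes a point from camera to world coordinates); the wrist camera has in their place "T_tool_cam" (4x4, takes a point from camera to tool coordinates, whose origin is the TCP and whose axes are the flange's). Camera axes: x right, y up, looking along -z (the intrinsics and any distortion apply to the point x, -y, -z); pixel columns grow to the right and rows downward; lengths in mm; the calibration is good to about 2 mm. A picture is of the moment at which its call begins: read the wrist's pose just before it.
- job_done(): hands the job in; it is judged then, once.
Trained networks look in a picture, given as the dict that the camera call returned (one of the last four; its "shot" number tells which), for a name from the list of things; names that differ only in an ending like _2 or _b are one class to them, and where a whole thing is asked for, a point or a joint stands for the part that bears it (a point fixed in the world has none). Each returns a list of dicts, best first, with "conf" (0 to 1); they miss things now and then, are a little off and sometimes report something else, mostly with a low value. They report only what shows in the picture. A call takes as long as a camera call.
- recognise(picture, thing): "at" ([column, row] in pixels, amid what is visible of it).
- place_of(picture, thing): "at" ([column, row] in pixels: a listed point, or the origin of a listed thing).
The state is a dict: "clock": time; "joints": joint angles; "joint_vel": joint speeds; "joint_efforts": joint torques, N m; "position": TCP position; "ee_rot": TCP orientation; "contact_force": force on the tool from outside, world axes, zero at the start; "wrist_torque": the same for the moment, N m; "gripper_width": finger opening in mm; "grasp_force": force on a finger pad.
Only numpy, scipy, OpenCV 4.12 (cv2) and the standard library are available. Lean on these libraries where they do the work, as an engineer would, in place of code of your own. Each camera call takes 0.05 s, during which the arm holds its last target. There are 200 camera calls.

### The job

Take the rake by its grip and set its two feet softly on the side rims at the flat end of the draining tray, behind the heaped rods; then, with the feet kept lightly pressed on the rims (some 5 N, never more than 15 N), draw it over the ribs right to the other end so that all five rods drop into grooves, one to a groove. Lift the rake off and stand it upright on the bench clear of the tray. Do not touch the rods with the gripper, and leave the beaker, bottle and pan alone.

Things in the scene. Friction and masses are not known exactly. Their poses are not given: they have to be found in the camera images.
- stand: Low steel stand fixed to the bench, carrying a grey rod tray 230 mm long (x) by 194 mm wide (y). Origin on the bench under the tray's middle, z up, +x to its flat end. Two side rims run along x at y = +-83 to +-97 mm, tops 27.8 mm above the bench (tray level). End walls 5 mm thick, tops 36 mm high, stand between the rims at x = +-110 to +-115 mm.
- flat_end (a point): Point at stand x = +62, y = 0, z = 26 mm: middle of the smooth flat apron (stand x = +14 to +110 mm, 26 mm above the bench (tray level), 166 mm between the rims) on which the rods were tipped out. Axes as the stand's. The strip x = +80 to +110 mm is free of rods at the start: the rake is set down there, its teeth behind the rods.
- ribbed_end (a point): Point at stand x = -104, y = 0, z = 26 mm, over the last groove. From x = -110 to +14 mm lie 8 grooves along y, 12 mm wide, 10 mm deep (floors at 16 mm), 16 mm apart (middles x = -104, -88 .. +8 mm), parted by round-topped ribs 4 mm wide, tops 26 mm high. The tray is not level: it tilts about x = +15 mm by up to 2 degrees either way, unseen in these poses: the ends are up to 5 mm higher or lower.
- rake_grip (a point): Middle of the black upright grip (26 mm in rake x, 44 mm in rake y, 62 mm tall) of a loose steel rake, 0.27 to 0.39 kg, 90 mm above the rake's underside. Grip top 121 mm, bar top 50 mm above the underside. Rake y runs along its 188 mm bar; x is across it (front and back alike). It starts standing on the bench, z up.
- rake_foot (a point): Middle of the rake's underside, 90 mm below rake_grip. 12 teeth 5 mm thick (x), 8 mm wide, 13 mm apart, 36 mm long hang over y = -75 to +75 mm; at each end, y = +-85 to +-93 mm, is a foot: a round runner 30 mm long (x), 8 mm thick. Teeth and feet end level. With the feet on the tray rims the teeth pass 1.8 mm above the ribs: they push loose rods on and pass over rods in grooves.
- rod0_mid (a point): Middle of one of five alike white, slippery PTFE stirring rods with round ends, 10 mm thick and 150 mm long, about 26 g; x is its long axis. They start in a crossed heap two deep on the apron and the grooves next to it, stand x = -60 to +78 mm. Middle 21 mm above the bench in a groove (tray level), 31 mm on ribs or apron.
- rod1_mid (a point): Middle of one of five alike white, slippery PTFE stirring rods with round ends, 10 mm thick and 150 mm long, about 26 g; x is its long axis. They start in a crossed heap two deep on the apron and the grooves next to it, stand x = -60 to +78 mm. Middle 21 mm above the bench in a groove (tray level), 31 mm on ribs or apron.
- rod2_mid (a point): Middle of one of five alike white, slippery PTFE stirring rods with round ends, 10 mm thick and 150 mm long, about 26 g; x is its long axis. They start in a crossed heap two deep on the apron and the grooves next to it, stand x = -60 to +78 mm. Middle 21 mm above the bench in a groove (tray level), 31 mm on ribs or apron.
- rod3_mid (a point): Middle of one of five alike white, slippery PTFE stirring rods with round ends, 10 mm thick and 150 mm long, about 26 g; x is its long axis. They start in a crossed heap two deep on the apron and the grooves next to it, stand x = -60 to +78 mm. Middle 21 mm above the bench in a groove (tray level), 31 mm on ribs or apron.
- rod4_mid (a point): Middle of one of five alike white, slippery PTFE stirring rods with round ends, 10 mm thick and 150 mm long, about 26 g; x is its long axis. They start in a crossed heap two deep on the apron and the grooves next to it, stand x = -60 to +78 mm. Middle 21 mm above the bench in a groove (tray level), 31 mm on ribs or apron.
- beaker_mid (a point): Middle of an empty glass beaker, 70 mm across, 95 mm tall; bystander.
- bottle_mid (a point): Middle of a clear bottle with green cap, 68 mm across, 160 mm tall; bystander.
- pan_mid (a point): Middle of a shallow steel pan, 200 x 140 x 40 mm; bystander.

How it is judged (in metres and radians):
On the way, in this order (a step that is already met when the one before it is completed fails the run):
1. the rake stands with its feet on the rims at the flat end, behind the rods (contact force between rake and stand above 1 N and x of rake_foot in the frame of stand above 0.075 m and angle between rake_foot's own z axis and vertical below 0.15 rad), for 0.2 s.
2. all five rods lie in grooves and the rake has reached the ribbed end, its feet still on the rims (z of rod0_mid in the frame of stand between 0.015 and 0.026 m and x of rod0_mid in the frame of stand between -0.113 and 0.018 m and y of rod0_mid in the frame of stand between -0.02 and 0.02 m and angle between the x axis of each of rod0_mid, rod1_mid, rod2_mid, rod3_mid, rod4_mid and the y axis of stand, either way round below 0.06 rad and z of rod1_mid in the frame of stand between 0.015 and 0.026 m and x of rod1_mid in the frame of stand between -0.113 and 0.018 m and y of rod1_mid in the frame of stand between -0.02 and 0.02 m and z of rod2_mid in the frame of stand between 0.015 and 0.026 m and x of rod2_mid in the frame of stand between -0.113 and 0.018 m and y of rod2_mid in the frame of stand between -0.02 and 0.02 m and z of rod3_mid in the frame of stand between 0.015 and 0.026 m and x of rod3_mid in the frame of stand between -0.113 and 0.018 m and y of rod3_mid in the frame of stand between -0.02 and 0.02 m and z of rod4_mid in the frame of stand between 0.015 and 0.026 m and x of rod4_mid in the frame of stand between -0.113 and 0.018 m and y of rod4_mid in the frame of stand between -0.02 and 0.02 m and contact force between rake and stand above 1 N and x of rake_foot in the frame of stand below -0.08 m), for 0.1 s.
At the end, for the whole second after the job is handed in: All five rods rest in the grooves, one to a groove, parallel to the grooves within 0.06 rad and within 20 mm of the tray's middle along the groove (rod middles 15 to 26 mm above the bench); the rake stands upright (within 0.1 rad) on the bench, off the tray, released and at rest (z of rod0_mid in the frame of stand between 0.015 and 0.026 m and x of rod0_mid in the frame of stand between -0.113 and 0.018 m and y of rod0_mid in the frame of stand between -0.02 and 0.02 m and angle between the x axis of each of rod0_mid, rod1_mid, rod2_mid, rod3_mid, rod4_mid and the y axis of stand, either way round below 0.06 rad and z of rod1_mid in the frame of stand between 0.015 and 0.026 m and x of rod1_mid in the frame of stand between -0.113 and 0.018 m and y of rod1_mid in the frame of stand between -0.02 and 0.02 m and z of rod2_mid in the frame of stand between 0.015 and 0.026 m and x of rod2_mid in the frame of stand between -0.113 and 0.018 m and y of rod2_mid in the frame of stand between -0.02 and 0.02 m and z of rod3_mid in the frame of stand between 0.015 and 0.026 m and x of rod3_mid in the frame of stand between -0.113 and 0.018 m and y of rod3_mid in the frame of stand between -0.02 and 0.02 m and z of rod4_mid in the frame of stand between 0.015 and 0.026 m and x of rod4_mid in the frame of stand between -0.113 and 0.018 m and y of rod4_mid in the frame of stand between -0.02 and 0.02 m and height (world z) of rake_foot below 0.008 m and angle between rake_foot's own z axis and vertical below 0.1 rad and contact force between rake and stand below 0.1 N and contact force between the fingers and rake below 0.1 N and linear speed of each of rake, rod0, rod1, rod2, rod3, rod4 below 0.02 m/s); the robot touches nothing.
It fails at once if the rake presses or knocks on the tray with more than 15 N (contact force between rake and stand above 15 N).
It fails at once if the gripper touches a rod (contact force between the fingers and rod0 above 0.5 N or contact force between the fingers and rod1 above 0.5 N or contact force between the fingers and rod2 above 0.5 N or contact force between the fingers and rod3 above 0.5 N or contact force between the fingers and rod4 above 0.5 N).
It fails at once if a bystander is moved more than 20 mm (distance of any of beaker_mid, bottle_mid, pan_mid from where it was at the start of the episode above 0.02 m).
It also fails if it takes over 72 s, if anything falls off the work surface, if the arm or the gripper's body presses on something with over 40 N, if the wrist force passes 120 N, or if a joint passes its speed limit or range.

## Working session

There is one attempt and no reset: what is moved stays moved. The work goes in short steps, Python scripts to look and compute and a tool call to move; the robot and the scene stay as the last step left them, time stands still between calls to the robot, and variables do not carry over. Pictures are saved under pics/ and viewed, at most 10 in all, crops included, and the job is handed in when it is done.

Besides the shell and the picture viewer there is one more tool, called by a JSON object that holds its "fn" and its "kwargs", one argument or row to a line. carry_out: Moves the arm, as the interface text tells. Its arguments: {"type":"object","properties":{"slide":{"type":"array"},"roll":{"type":"array"},"claw":{"type":"array"}},"required":["slide","roll","claw"]}

```bash
mkdir -p pics; cat > h.py <<'E'
import numpy as np, cv2
from bench import *
from scipy.spatial.transform import Rotation as R
def w_from_cam(p, st=None):
    if "world_from_camera" in p: return np.array(p["world_from_camera"])
    T=np.eye(4); T[:3,:3]=R.from_quat(st["ee_rot"]).as_matrix(); T[:3,3]=st["position"]
    return T@np.array(p["T_tool_cam"])
def cloud(p, st=None):
    z=p["z_map"]; K=np.array(p["mtx"]); v,u=np.indices(z.shape)
    c=np.stack([(u-K[0,2])/K[0,0]*z,-(v-K[1,2])/K[1,1]*z,-z,np.ones_like(z)],-1)
    return (c@w_from_cam(p,st).T)[...,:3]
def ray(p,uv,zw,st=None):
    T=w_from_cam(p,st);K=np.array(p["mtx"])
    d=T[:3,:3]@np.array([(uv[0]-K[0,2])/K[0,0],-(uv[1]-K[1,2])/K[1,1],-1]); o=T[:3,3]
    return o+d*(zw-o[2])/d[2]
def save(p,n): cv2.imwrite("pics/"+n,p["img"][:,:,::-1])
E
python3 - <<'E'
from h import *
st=read_state(); print({k:np.round(v,3) for k,v in st.items()}); print(grip_point_offset)
for n in("top","scene"):
    p=get_image(n); save(p,n+"0.png"); print([k for k in p]); C=cloud(p)
    for t in("stand","flat_end","ribbed_end","rake_grip","rake_foot","rod0_mid","beaker_mid","bottle_mid","pan_mid"):
        for r in place_of(p,t)[:5]:
            u=r["at"]; i=tuple(np.clip(np.round(u[::-1]).astype(int),0,[479,639]))
            print(n,t,round(r["conf"],2),np.round(u),np.round(C[i]))
E
```

```text
{'clock': np.float64(0.0), 'joints': array([-1.089e+00,  3.860e-01,  7.000e-03, -1.000e-03, -1.194e+00,
       -2.590e-01]), 'joint_vel': array([ 0.   ,  0.001,  0.001,  0.001, -0.002, -0.001]), 'joint_efforts': array([-1.0000e-03, -3.9229e+01,  1.8839e+01,  4.1860e+00, -5.0000e-03,
       -0.0000e+00]), 'position': array([ 138.047, -609.357,  403.626]), 'ee_rot': array([-0.111,  0.994,  0.001, -0.   ]), 'contact_force': array([ 0.309,  0.038, -0.636]), 'wrist_torque': array([ 0.007,  0.032, -0.002]), 'grasp_force': np.float64(0.0), 'gripper_width': np.float64(85.239)}
154.70000000000002
['img', 'z_map', 'mtx', 'world_from_camera', 'shot']
top stand 0.65 [401. 277.] [ 549. -184.   44.]
top flat_end 0.68 [411. 257.] [ 607. -209.   24.]
top ribbed_end 0.91 [388. 316.] [ 449. -163.   10.]
top rake_grip 0.95 [266. 262.] [540. 154. 120.]
top rake_foot 0.56 [271. 269.] [526. 142. 103.]
top rod0_mid 0.44 [408. 264.] [ 584. -199.   46.]
top beaker_mid 0.69 [335. 182.] [800.   9.   1.]
top bottle_mid 0.76 [496. 311.] [ 481. -398.  121.]
top pan_mid 0.96 [156. 257.] [539. 464.   1.]
['img', 'z_map', 'mtx', 'world_from_camera', 'shot']
scene stand 0.96 [254. 306.] [ 566. -197.   35.]
scene stand 0.61 [262. 315.] [ 591. -202.   31.]
scene flat_end 0.75 [263. 319.] [ 597. -207.   27.]
scene ribbed_end 0.63 [224. 269.] [ 449. -160.   15.]
scene rake_grip 0.58 [346. 167.] [555. 160. 119.]
scene rake_foot 0.78 [338. 195.] [541. 151.   7.]
scene rod0_mid 0.76 [259. 314.] [ 587. -205.   37.]
scene beaker_mid 0.88 [395. 285.] [777.  29.   2.]
scene beaker_mid 0.26 [225. 268.] [ 449. -157.   13.]
scene bottle_mid 0.87 [147. 363.] [ 506. -421.  117.]
scene pan_mid 0.85 [405. 111.] [532. 477.   2.]
```

```bash
python3 - <<'E'
import cv2
a=cv2.imread("pics/top0.png")[150:350,230:530]
cv2.imwrite("pics/top0c.png",cv2.resize(a,None,fx=2.6,fy=2.6))
E
```

```text
(no output)
```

View pics/top0c.png

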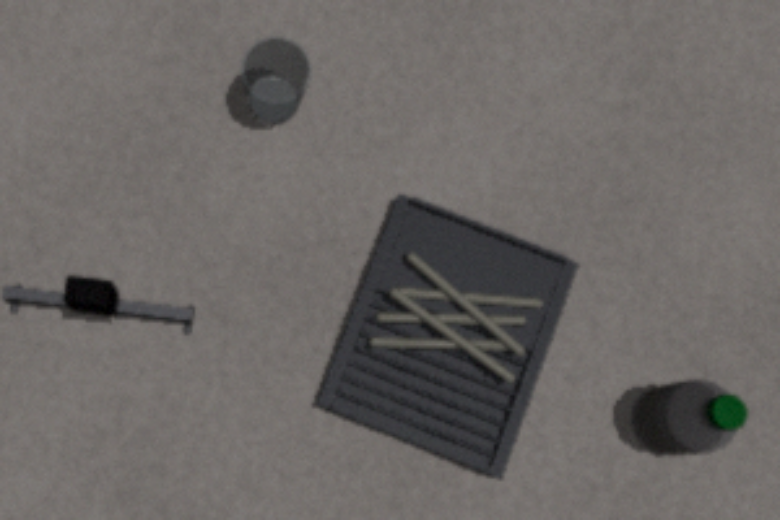

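View pics/scene0.png

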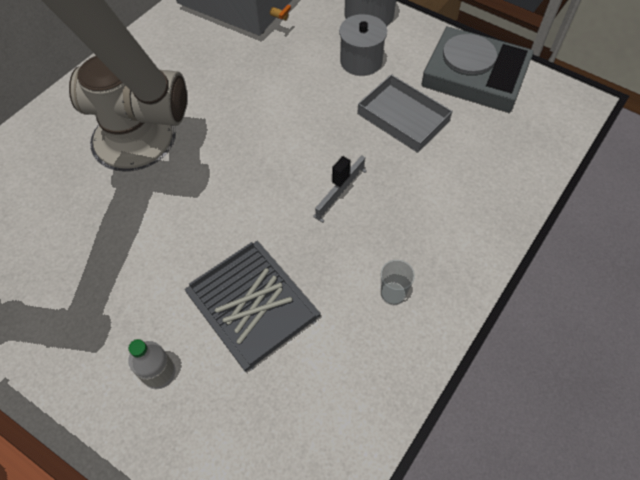

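```bash
cat > fit.py <<'E'
from h import *
def rect(P,m):
    (c,s,a)=cv2.minAreaRect(P[m][:,:2].astype(np.float32)); return np.round(c,1),np.round(s,1),round(a,2)
def rep(C,rake=(540,150),stand=(560,-192)):
    P=C.reshape(-1,3); d=lambda c:np.hypot(P[:,0]-c[0],P[:,1]-c[1])
    m=(d(rake)<120)&(P[:,2]>38)&(P[:,2]<60); 
    if m.sum()>20:
        print("bar",m.sum(),rect(P,m),np.median(P[m],0).round(1)); m=(d(rake)<60)&(P[:,2]>112); print("grip",m.sum(),rect(P,m),np.median(P[m],0).round(1))
    m=(d(stand)<165)&(P[:,2]>18)&(P[:,2]<60); print("stand",m.sum(),rect(P,m))
E
python3 - <<'E'
from fit import *
for n in("top","scene"):
    print(n); rep(cloud(get_image(n)))
E
```

```text
top
bar 272 (array([539.1, 160.1]), array([187.6,  12.6]), 89.13) [538.5 133.9  49. ]
grip 197 (array([539.3, 159.4]), array([43.8, 26.3]), 88.76) [539.2 158.9 119.5]
stand 4809 (array([ 550. , -190.6]), array([194.3, 231.4]), 73.93)
scene
bar 350 (array([540.8, 161.2]), array([191.2,  14.8]), 89.06) [542.6 133.6  48.4]
grip 204 (array([541.3, 160.6]), array([46.2, 26.9]), 86.55) [542.4 158.9 119.3]
stand 7455 (array([ 550., -188.]), array([194.8, 235. ]), 73.77)
```

{"fn": "carry_out", "kwargs": {
  "slide": [
    [-0.483, 0.321, 0],
    [-0.483, 0.321, 0],
    [-0.483, 0.321, 0],
    [-0.483, 0.321, 0],
    [-0.483, 0.321, 0],
    [-0.483, 0.321, 0],
    [-0.483, 0.321, 0],
    [-0.483, 0.321, 0]
  ],
  "roll": [-10, -20, -30, -40, -50, -60, -70, -76],
  "claw": [0.085, 0.085, 0.085, 0.085, 0.085, 0.085, 0.085, 0.085]
}}

```text
clock: 2.1
position: [484.2, -245.8, 405.2]
ee_rot: [-0.701, 0.713, -0.0, 0.0]
contact_force: [0.5, -0.8, 0.2]
gripper_width: 85.0
grasp_force: 0.0
```

```bash
cat > tilt.py <<'E'
from h import *
C0=np.array([550.,-190.]); A=np.radians(-16.07)
def stand(P,c=C0,a=A):
    d=P[...,:2]-c; return np.stack([d[...,0]*np.cos(a)+d[...,1]*np.sin(a),-d[...,0]*np.sin(a)+d[...,1]*np.cos(a),P[...,2]],-1)
def tilt(C):
    S=stand(C.reshape(-1,3))
    for nm,m in (("rims",(np.abs(np.abs(S[:,1])-90)<4.5)&(np.abs(S[:,0])<108)&(abs(S[:,2]-28)<10)),
                 ("apron",(abs(S[:,1])<60)&(S[:,0]>82)&(S[:,0]<104)&(abs(S[:,2]-26)<8))):
        Q=S[m]; 
        if len(Q)<20: print(nm,len(Q)); continue
        M=np.c_[Q[:,0]-15,Q[:,1],np.ones(len(Q))]; s,*_=np.linalg.lstsq(M,Q[:,2],rcond=None)
        print(nm,len(Q),"slopex deg",np.degrees(s[0]).round(2),"slopey",np.degrees(s[1]).round(2),"z@15",s[2].round(2),"sd",np.std(Q[:,2]-M@s).round(2))
E
python3 - <<'E'
from tilt import *; from fit import rep
for n in("wrist","top","scene"):
    st=read_state(); p=get_image(n); C=cloud(p,st); print(n); rep(C); tilt(C)
    if n=="wrist": print(st["position"],st["ee_rot"],st["joints"].round(2),np.round(p["T_tool_cam"],2)); save(p,"w1.png")
E
```

```text
wrist
stand 26833 (array([ 549.7, -189.1]), array([195. , 230.5]), 73.91)
rims 2876 slopex deg 1.58 slopey -0.03 z@15 28.04 sd 0.73
apron 2299 slopex deg 1.72 slopey -0.04 z@15 26.08 sd 0.73
[ 484.22071143 -245.84709271  405.18513498] [-7.00944370e-01  7.13215774e-01 -4.63119979e-04  1.86894725e-04] [-0.17  0.24 -0.19  0.   -1.13  0.15] [[-0.    0.96  0.29 73.32]
 [ 1.    0.    0.    0.53]
 [ 0.    0.29 -0.96 30.49]
 [ 0.    0.    0.    1.  ]]
top
bar 276 (array([539.2, 160.3]), array([187.6,  12.6]), 89.18) [538.5 133.3  48.7]
grip 195 (array([539.1, 160. ]), array([44.4, 26.4]), 88.42) [538.5 159.4 119.6]
stand 446 (array([ 492.6, -173.8]), array([194.4, 112.8]), 74.48)
rims 150 slopex deg 1.28 slopey -1.63 z@15 24.38 sd 2.11
apron 0
scene
bar 352 (array([540.8, 161.4]), array([189.7,  14.6]), 88.79) [542.9 132.9  48.5]
grip 202 (array([541. , 160.1]), array([45.5, 26.8]), 88.08) [542.9 158.6 119.6]
stand 7426 (array([ 550.4, -188.1]), array([195.2, 233.6]), 73.74)
rims 785 slopex deg 1.55 slopey -0.08 z@15 27.37 sd 2.14
apron 586 slopex deg 2.69 slopey 0.07 z@15 23.98 sd 2.21
```

View pics/w1.png

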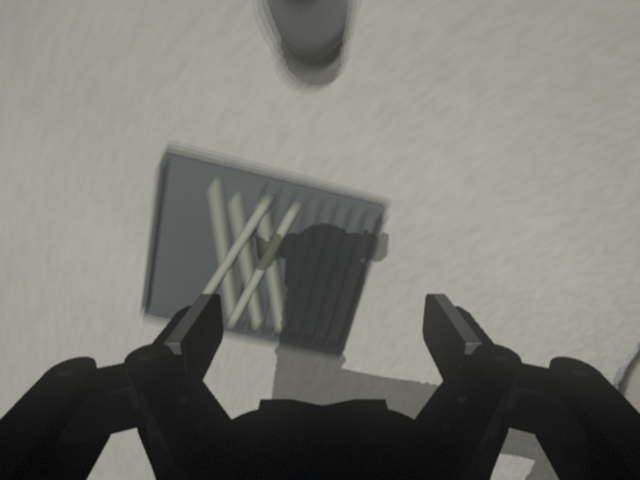

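{"fn": "carry_out", "kwargs": {
  "slide": [
    [-0.0625, -0.007, 0],
    [-0.124, -0.014, 0],
    [-0.186, -0.022, 0],
    [-0.248, -0.03, 0],
    [-0.31, -0.037, 0],
    [-0.372, -0.045, 0],
    [-0.4067, -0.0487, 0],
    [-0.4067, -0.0487, 0.05]
  ],
  "roll": [0, 0, 0, 0, 0, 0, 0, 0],
  "claw": [0.085, 0.085, 0.085, 0.085, 0.085, 0.085, 0.085, 0.085]
}}

```text
clock: 3.25
position: [542.0, 160.0, 357.9]
ee_rot: [-0.7, 0.714, -0.002, 0.005]
contact_force: [-0.7, 0.9, -1.0]
gripper_width: 85.1
grasp_force: 0.0
```

```bash
python3 - <<'E'
from fit import *
import time
for i in range(4): get_image("top")
st=read_state(); p=get_image("wrist"); C=cloud(p,st); rep(C); print(st["position"],st["contact_force"]); 
p=get_image("top"); tmp=cloud(p); rep(tmp)
from tilt import tilt; tilt(tmp)
E
```

```text
bar 2049 (array([539.2, 160.7]), array([187.2,  11.8]), 89.06) [538.7 115.5  50.2]
grip 51473 (array([540.3, 158.8]), array([ 46.8, 120. ]), 87.89) [539.4 145.7 262.5]
stand 0 (array([0., 0.]), array([0., 0.]), 0.0)
[540.81548847 157.04856343 354.94418259] [-0.47555646 -0.26980148  1.13641515]
bar 226 (array([539.4, 160. ]), array([187.2,  12.9]), 89.06) [538.1 121.6  48.9]
grip 4329 (array([533.4, 156.4]), array([ 92.1, 101.4]), 42.0) [525.2 149.6 531.3]
stand 4788 (array([ 549.5, -190.8]), array([194.8, 230.9]), 74.01)
rims 563 slopex deg 1.42 slopey -0.06 z@15 27.21 sd 2.18
apron 373 slopex deg 0.75 slopey -0.16 z@15 26.79 sd 2.29
```

{"fn": "carry_out", "kwargs": {
  "slide": [
    [-0.003, 0.0013, 0.04],
    [-0.003, 0.0013, 0.08],
    [-0.003, 0.0013, 0.1],
    [-0.003, 0.0013, 0.11],
    [-0.003, 0.0013, 0.11]
  ],
  "roll": [0, 0, 0, 0, 0],
  "claw": [0.085, 0.085, 0.085, 0.085, 0.085]
}}

```text
clock: 4.18
position: [539.8, 160.8, 245.6]
ee_rot: [-0.699, 0.715, -0.0, 0.001]
contact_force: [-0.5, -0.2, 0.9]
gripper_width: 84.9
grasp_force: 0.0
```

```bash
python3 - <<'E'
from fit import *
st=read_state(); p=get_image("wrist"); C=cloud(p,st); rep(C); print(st["position"],st["ee_rot"],st["contact_force"],grip_point_offset); 
E
```

```text
bar 4121 (array([538.2, 105.7]), array([76.6, 12. ]), 88.8) [538.1 101.8  50.2]
grip 52384 (array([540. , 157.2]), array([120. ,  37.3]), 0.0) [540.5 149.3 152.7]
stand 0 (array([0., 0.]), array([0., 0.]), 0.0)
[539.83361374 160.82725935 245.57175512] [-6.99299478e-01  7.14828489e-01 -2.65315806e-04  6.33533588e-04] [-0.46933182 -0.21418672  0.86061227] 154.70000000000002
```

{"fn": "carry_out", "kwargs": {
  "slide": [
    [0, 0, 0],
    [0, 0, 0],
    [0, 0, 0],
    [0, 0, 0],
    [0, 0, 0],
    [0, 0, 0]
  ],
  "roll": [0, 0, 0, 0, 0, 0],
  "claw": [0.05, 0.02, 0, 0, 0, 0]
}}

```text
clock: 4.97
position: [539.5, 161.1, 245.2]
ee_rot: [-0.7, 0.715, -0.0, 0.0]
contact_force: [-0.1, -1.1, 3.8]
gripper_width: 25.2
grasp_force: 59.8
```

```bash
python3 - <<'E'
from h import *
s=read_state(); print(s["position"],s["contact_force"],s["wrist_torque"],s["grasp_force"],s["gripper_width"])
E
```

```text
[539.53119289 161.14233637 245.21513975] [-0.05674129 -1.05166311  3.78313801] [ 0.10691661  0.10158787 -0.01344413] 59.78904962539673 25.201698085295746
```

{"fn": "carry_out", "kwargs": {
  "slide": [
    [0, 0, -0.01],
    [0, 0, -0.04],
    [0, 0, -0.08],
    [0, 0, -0.11],
    [0.02, -0.006, -0.12],
    [0.06, -0.0175, -0.12],
    [0.11, -0.032, -0.12],
    [0.16, -0.0465, -0.12]
  ],
  "roll": [0, 0, 0, 0, 0, 4, 8, 12],
  "claw": [0, 0, 0, 0, 0, 0, 0, 0]
}}

```text
clock: 5.98
position: [582.0, -2.3, 363.1]
ee_rot: [-0.62, 0.785, 0.001, -0.002]
contact_force: [0.1, 1.2, -3.0]
gripper_width: 25.0
grasp_force: 59.5
```

```bash
cat > s.py <<'E'
from tilt import *
def q(c=(549.8,-190.)):
    s=read_state(); r=R.from_quat(s["ee_rot"]).as_matrix(); a=lambda v:np.degrees(np.arctan2(v[1],v[0])).round(2)
    S=stand(np.array(s["position"]),np.array(c))
    print("clk",round(s["clock"],2),"tcp",s["position"].round(2),"stand",S.round(2),"foot z",round(s["position"][2]-245.2,2),"y-ang",a(r[:,1]),"x-ang",a(r[:,0]),"tiltdeg",np.degrees(r[:2,2]).round(2),"F",s["contact_force"].round(2),"M",s["wrist_torque"].round(2),"w",round(s["gripper_width"],1),"g",round(s["grasp_force"],1)); return s
if __name__=="__main__": q()
E
python3 s.py
```

```text
clk 5.97 tcp [581.96  -2.29 363.09] stand [-21.05 189.28 363.09] foot z 117.89 y-ang 166.61 x-ang -103.39 tiltdeg [-0.21 -0.01] F [ 0.05  1.19 -3.  ] M [ 0.05 -0.12 -0.02] w 25.0 g 59.5
```

{"fn": "carry_out", "kwargs": {
  "slide": [
    [0.045, -0.024, 0],
    [0.09, -0.048, 0],
    [0.135, -0.072, 0],
    [0.175, -0.094, 0],
    [0.19, -0.102, 0],
    [0.1963, -0.1054, 0],
    [0.1963, -0.1054, 0]
  ],
  "roll": [1, 2, 3, 3.1, 3.1, 3.1, 3.1],
  "claw": [0, 0, 0, 0, 0, 0, 0]
}}

```text
clock: 6.85
position: [639.7, -215.0, 364.0]
ee_rot: [-0.599, 0.8, 0.001, -0.0]
contact_force: [-0.5, 0.3, -3.4]
gripper_width: 25.3
grasp_force: 59.6
```

```bash
python3 - <<'E'
from s import *; from fit import rect
for i in range(5): get_image("top")
for n in("wrist","scene"):
    st=q(); p=get_image(n); C=cloud(p,st); save(p,n+"2.png")
    P=C.reshape(-1,3); S=stand(P,np.array([549.8,-190.])); 
    m=(abs(S[:,0]-94)<30)&(abs(S[:,1])<110)&(P[:,2]>155)&(P[:,2]<180); print(n,"bar",m.sum(),rect(S,m) if m.sum() else 0,np.median(S[m],0))
    m=(abs(S[:,0])<130)&(abs(S[:,1])<110)&(P[:,2]>20)&(P[:,2]<45); print("st",m.sum(),rect(S,m)); tilt(C)
E
```

```text
clk 7.1 tcp [ 639.99 -214.08  365.01] stand [ 93.33   1.83 365.01] foot z 119.81 y-ang 163.75 x-ang -106.25 tiltdeg [0.01 0.01] F [-0.26  0.5  -3.48] M [ 0.03 -0.02 -0.  ] w 25.5 g 59.6
wrist bar 4137 (array([ 92.9, -53.5]), array([76.4, 12. ]), 89.97) [ 92.95873331 -57.74695816 169.951833  ]
st 30754 (array([-1.4,  1.2]), array([231. , 194.4]), 0.1)
rims 3612 slopex deg 1.56 slopey -0.05 z@15 27.94 sd 0.72
apron 0
clk 7.15 tcp [ 640.02 -214.23  365.04] stand [ 93.4    1.69 365.04] foot z 119.84 y-ang 163.75 x-ang -106.25 tiltdeg [0.02 0.  ] F [-0.07  0.9  -2.86] M [-0.05 -0.03  0.03] w 25.5 g 59.6
scene bar 634 (array([94. ,  2.5]), array([ 14.3, 187.6]), 0.05) [ 96.40305585 -27.07823497 168.32457542]
st 4602 (array([-0.2,  1.5]), array([233.4, 194.4]), 0.16)
rims 575 slopex deg 1.47 slopey 0.15 z@15 27.65 sd 2.13
apron 585 slopex deg 2.39 slopey -0.19 z@15 24.16 sd 2.22
```

{"fn": "carry_out", "kwargs": {
  "slide": [
    [0.001, 0, 0.03],
    [0.001, 0, 0.055],
    [0.001, 0, 0.07],
    [0.001, 0, 0.078],
    [0.001, 0, 0.082],
    [0.001, 0, 0.084],
    [0.001, 0, 0.084]
  ],
  "roll": [0, 0, 0, 0, 0, 0, 0],
  "claw": [0, 0, 0, 0, 0, 0, 0]
}}

```text
clock: 8.07
position: [639.9, -216.2, 281.3]
ee_rot: [-0.6, 0.8, -0.0, 0.0]
contact_force: [-0.2, -0.8, -2.3]
gripper_width: 25.4
grasp_force: 59.7
```

```bash
sed -i 's/549.8,-190.)/549.5,-189.)/' s.py; python3 s.py; python3 - <<'E'
from s import *
get_image("top");q();p=get_image("scene");save(p,"s3.png")
a=cv2.imread("pics/s3.png")[180:400,160:360]; cv2.imwrite("pics/s3c.png",cv2.resize(a,None,fx=2.7,fy=2.7))
E
```

```text
clk 8.07 tcp [ 639.88 -216.18  281.29] stand [ 94.37  -1.1  281.29] foot z 36.09 y-ang 163.67 x-ang -106.33 tiltdeg [ 0.06 -0.01] F [-0.23 -0.82 -2.31] M [-0.03  0.04 -0.03] w 25.4 g 59.7
clk 8.12 tcp [ 639.87 -216.21  281.37] stand [ 94.37  -1.13 281.37] foot z 36.17 y-ang 163.67 x-ang -106.33 tiltdeg [ 0.06 -0.01] F [-0.21  0.59 -2.65] M [-0.01  0.01  0.01] w 25.2 g 59.7
```

View pics/s3c.png

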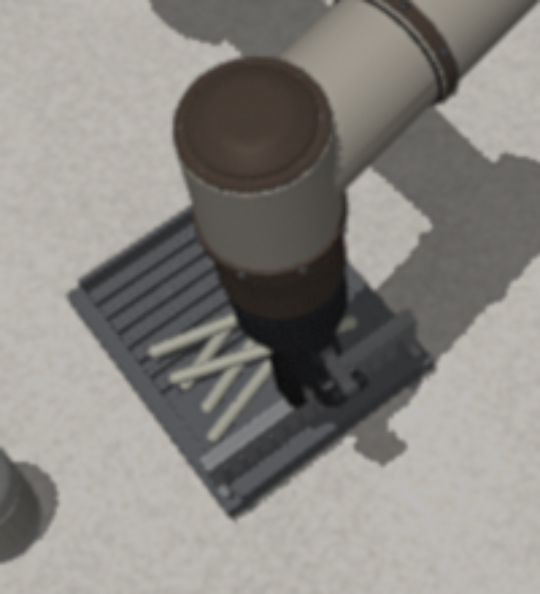

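{"fn": "carry_out", "kwargs": {
  "slide": [
    [-0.0008, 0, 0.001],
    [-0.0008, 0, 0.002],
    [-0.0008, 0, 0.003],
    [-0.0008, 0, 0.0035],
    [-0.0008, 0, 0.004]
  ],
  "roll": [0, 0, 0, 0, 0],
  "claw": [0, 0, 0, 0, 0]
}}

```text
clock: 8.8
position: [640.0, -215.4, 276.7]
ee_rot: [-0.599, 0.8, 0.0, -0.0]
contact_force: [-1.0, -0.2, -3.0]
gripper_width: 25.1
grasp_force: 59.7
```

```bash
python3 - <<'E'
from s import *; from fit import rect
for n in("wrist","scene"):
    st=q(); p=get_image(n); C=cloud(p,st)
    P=C.reshape(-1,3); S=stand(P,np.array([549.8,-190.])); 
    m=(abs(S[:,0]-94)<30)&(abs(S[:,1])<110)&(P[:,2]>72)&(P[:,2]<92); print(n,"bar",m.sum(),rect(S,m) if m.sum() else 0,np.median(S[m],0))
E
```

```text
clk 8.8 tcp [ 639.97 -215.39  276.65] stand [ 94.24  -0.31 276.65] foot z 31.45 y-ang 163.66 x-ang -106.34 tiltdeg [-0.  0.] F [-0.97 -0.16 -2.96] M [ 0.01 -0.01 -0.03] w 25.1 g 59.7
wrist bar 4146 (array([ 93.1, -54.8]), array([76.7, 12.1]), 89.94) [ 93.13647823 -59.02945184  81.56913612]
clk 8.85 tcp [ 639.95 -215.4   276.59] stand [ 94.22  -0.33 276.59] foot z 31.39 y-ang 163.66 x-ang -106.34 tiltdeg [-0.01  0.  ] F [-0.4  -0.13 -2.16] M [-0.01  0.02 -0.02] w 25.5 g 59.7
scene bar 495 (array([94.1,  1.2]), array([ 13.8, 187.5]), 0.05) [ 95.14711289 -26.30745553  80.24186026]
```

{"fn": "carry_out", "kwargs": {
  "slide": [
    [0, 0, 0.0004],
    [0, 0, 0.0008],
    [0, 0, 0.0012],
    [0, 0, 0.0012]
  ],
  "roll": [0, 0, 0, 0],
  "claw": [0, 0, 0, 0]
}}

```text
clock: 9.4
position: [640.0, -215.4, 275.5]
ee_rot: [-0.599, 0.8, 0.0, -0.0]
contact_force: [-0.1, 0.6, -2.9]
gripper_width: 25.5
grasp_force: 59.7
```

```bash
python3 s.py
```

```text
clk 9.4 tcp [ 639.96 -215.4   275.49] stand [ 94.24  -0.33 275.49] foot z 30.29 y-ang 163.67 x-ang -106.33 tiltdeg [-0.  0.] F [-0.14  0.63 -2.92] M [-0.01 -0.02  0.  ] w 25.5 g 59.7
```

{"fn": "carry_out", "kwargs": {
  "slide": [
    [0, 0, 0.0003],
    [0, 0, 0.0006],
    [0, 0, 0.0006]
  ],
  "roll": [0, 0, 0],
  "claw": [0, 0, 0]
}}

```text
clock: 9.78
position: [640.0, -215.4, 275.3]
ee_rot: [-0.6, 0.8, -0.0, 0.0]
contact_force: [-0.8, 0.2, -0.1]
gripper_width: 25.2
grasp_force: 60.0
```

{"fn": "carry_out", "kwargs": {
  "slide": [
    [0, 0, 0.0003],
    [0, 0, 0.0003],
    [0, 0, 0.0003]
  ],
  "roll": [0, 0, 0],
  "claw": [0, 0, 0]
}}

```text
clock: 10.15
position: [640.0, -215.4, 275.2]
ee_rot: [-0.6, 0.8, -0.0, 0.0]
contact_force: [-2.0, 0.5, 1.8]
gripper_width: 25.4
grasp_force: 60.5
```

```bash
python3 s.py
```

```text
clk 10.15 tcp [ 639.97 -215.4   275.18] stand [ 94.25  -0.32 275.18] foot z 29.98 y-ang 163.67 x-ang -106.33 tiltdeg [ 0.02 -0.01] F [-1.95  0.46  1.77] M [0.32 0.53 0.03] w 25.4 g 60.5
```

{"fn": "carry_out", "kwargs": {
  "slide": [
    [0, 0.001, 0],
    [0, 0.003, 0.0001],
    [0, 0.005, 0.0001],
    [0, 0.007, 0.0002],
    [0, 0.009, 0.0002],
    [0, 0.011, 0.0003],
    [0, 0.013, 0.0004],
    [0, 0.015, 0.0004]
  ],
  "roll": [0, 0, 0, 0, 0, 0, 0, 0],
  "claw": [0, 0, 0, 0, 0, 0, 0, 0]
}}

```text
clock: 11.15
position: [625.8, -211.2, 274.8]
ee_rot: [-0.6, 0.8, -0.001, 0.001]
contact_force: [4.0, -1.8, 2.9]
gripper_width: 25.3
grasp_force: 60.5
```

```bash
python3 s.py
```

```text
clk 11.15 tcp [ 625.8  -211.18  274.76] stand [ 7.9460e+01 -1.9000e-01  2.7476e+02] foot z 29.56 y-ang 163.68 x-ang -106.32 tiltdeg [ 0.1  -0.03] F [ 4.02 -1.78  2.86] M [-0.43 -1.49  0.  ] w 25.3 g 60.5
```

{"fn": "carry_out", "kwargs": {
  "slide": [
    [0, 0.0025, 0],
    [0, 0.005, 0],
    [0, 0.0075, 0.0001],
    [0, 0.01, 0.0001],
    [0, 0.0125, 0.0002],
    [0, 0.015, 0.0003],
    [0, 0.0175, 0.0003],
    [0, 0.02, 0.0004]
  ],
  "roll": [0, 0, 0, 0, 0, 0, 0, 0],
  "claw": [0, 0, 0, 0, 0, 0, 0, 0]
}}

```text
clock: 12.15
position: [606.5, -205.6, 274.2]
ee_rot: [-0.6, 0.8, -0.001, 0.0]
contact_force: [5.2, -0.6, 5.9]
gripper_width: 25.0
grasp_force: 60.8
```

```bash
python3 s.py
```

```text
clk 12.15 tcp [ 606.51 -205.56  274.19] stand [ 5.9370e+01 -1.4000e-01  2.7419e+02] foot z 28.99 y-ang 163.68 x-ang -106.32 tiltdeg [ 0.07 -0.02] F [ 5.25 -0.57  5.86] M [-0.59 -1.86 -0.  ] w 25.0 g 60.8
```

{"fn": "carry_out", "kwargs": {
  "slide": [
    [0, 0.001, -0.0003],
    [0, 0.003, -0.0004],
    [0, 0.0055, -0.0004],
    [0, 0.008, -0.0004],
    [0, 0.0105, -0.0003],
    [0, 0.013, -0.0003],
    [0, 0.0155, -0.0002],
    [0, 0.018, -0.0002]
  ],
  "roll": [0, 0, 0, 0, 0, 0, 0, 0],
  "claw": [0, 0, 0, 0, 0, 0, 0, 0]
}}

```text
clock: 13.15
position: [588.7, -200.4, 273.7]
ee_rot: [-0.599, 0.8, 0.0, -0.0]
contact_force: [4.8, -1.1, 3.3]
gripper_width: 25.4
grasp_force: 60.6
```

```bash
python3 s.py
```

```text
clk 13.15 tcp [ 588.72 -200.41  273.71] stand [ 4.0840e+01 -1.0000e-01  2.7371e+02] foot z 28.51 y-ang 163.66 x-ang -106.34 tiltdeg [-0.06  0.02] F [ 4.83 -1.08  3.25] M [-0.45 -1.4   0.01] w 25.4 g 60.6
```

{"fn": "carry_out", "kwargs": {
  "slide": [
    [0, 0.0025, 0],
    [0, 0.005, 0],
    [0, 0.0075, 0],
    [0, 0.01, 0],
    [0, 0.0125, 0.0001],
    [0, 0.015, 0.0001],
    [0, 0.0175, 0.0001],
    [0, 0.02, 0.0001]
  ],
  "roll": [0, 0, 0, 0, 0, 0, 0, 0],
  "claw": [0, 0, 0, 0, 0, 0, 0, 0]
}}

```text
clock: 14.15
position: [569.2, -194.7, 273.3]
ee_rot: [-0.599, 0.8, 0.001, -0.001]
contact_force: [1.2, -0.8, -0.8]
gripper_width: 25.2
grasp_force: 60.1
```

```bash
python3 s.py; python3 - <<'E'
from h import *
p=get_image("scene");save(p,"s4.png")
a=p["img"][180:400,160:360,::-1]; cv2.imwrite("pics/s4c.png",cv2.resize(a,None,fx=2.7,fy=2.7))
E
```

```text
clk 14.15 tcp [ 569.25 -194.73  273.29] stand [ 2.0560e+01 -4.0000e-02  2.7329e+02] foot z 28.09 y-ang 163.64 x-ang -106.36 tiltdeg [-0.12  0.03] F [ 1.25 -0.75 -0.76] M [-0.13 -0.52  0.02] w 25.2 g 60.1
```

View pics/s4c.png

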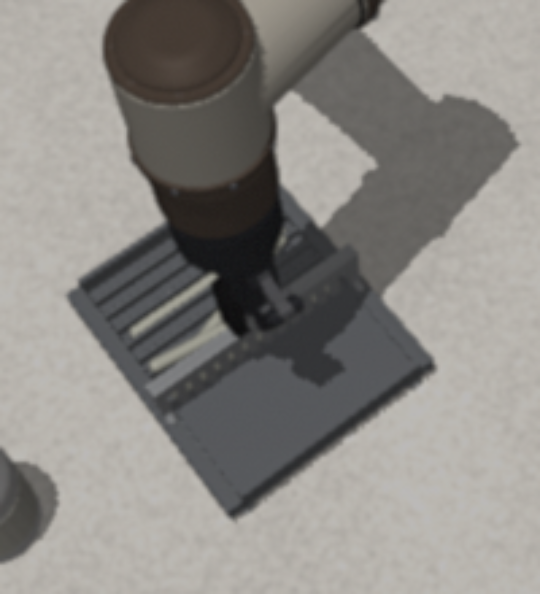

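{"fn": "carry_out", "kwargs": {
  "slide": [
    [0, 0.002, 0.0003],
    [0, 0.0045, 0.0004],
    [0, 0.007, 0.0004],
    [0, 0.0095, 0.0005],
    [0, 0.012, 0.0006],
    [0, 0.0145, 0.0006],
    [0, 0.017, 0.0007],
    [0, 0.0195, 0.0008]
  ],
  "roll": [0, 0, 0, 0, 0, 0, 0, 0],
  "claw": [0, 0, 0, 0, 0, 0, 0, 0]
}}

```text
clock: 15.2
position: [550.9, -189.3, 272.9]
ee_rot: [-0.599, 0.8, 0.0, -0.0]
contact_force: [0.2, 0.3, -3.7]
gripper_width: 25.4
grasp_force: 59.8
```

```bash
python3 s.py
```

```text
clk 15.2 tcp [ 550.86 -189.29  272.88] stand [1.3900e+00 1.0000e-01 2.7288e+02] foot z 27.68 y-ang 163.66 x-ang -106.34 tiltdeg [-0.05  0.01] F [ 0.21  0.26 -3.69] M [-0.   -0.14 -0.07] w 25.4 g 59.8
```

{"fn": "carry_out", "kwargs": {
  "slide": [
    [0, 0, 0.0002],
    [0, 0, 0.0004],
    [0, 0, 0.0005],
    [0, 0, 0.0005]
  ],
  "roll": [0, 0, 0, 0],
  "claw": [0, 0, 0, 0]
}}

```text
clock: 15.7
position: [550.8, -189.3, 272.7]
ee_rot: [-0.599, 0.8, 0.001, -0.001]
contact_force: [-3.4, 1.0, 1.7]
gripper_width: 25.6
grasp_force: 60.3
```

```bash
python3 s.py
```

```text
clk 15.7 tcp [ 550.83 -189.32  272.74] stand [1.3600e+00 6.0000e-02 2.7274e+02] foot z 27.54 y-ang 163.66 x-ang -106.34 tiltdeg [-0.08  0.01] F [-3.43  0.99  1.68] M [0.6  1.01 0.01] w 25.6 g 60.3
```

{"fn": "carry_out", "kwargs": {
  "slide": [
    [0, 0.0015, 0.0001],
    [0, 0.004, 0.0002],
    [0, 0.0065, 0.0003],
    [0, 0.009, 0.0003],
    [0, 0.0115, 0.0004],
    [0, 0.014, 0.0005],
    [0, 0.016, 0.0005],
    [0, 0.018, 0.0006]
  ],
  "roll": [0, 0, 0, 0, 0, 0, 0, 0],
  "claw": [0, 0, 0, 0, 0, 0, 0, 0]
}}

```text
clock: 16.7
position: [534.0, -184.3, 272.3]
ee_rot: [-0.6, 0.8, -0.0, 0.0]
contact_force: [2.0, -0.3, -0.0]
gripper_width: 25.4
grasp_force: 60.2
```

```bash
python3 s.py
```

```text
clk 16.7 tcp [ 534.03 -184.31  272.29] stand [-1.6170e+01  2.3000e-01  2.7229e+02] foot z 27.09 y-ang 163.68 x-ang -106.32 tiltdeg [ 0.06 -0.01] F [ 1.97 -0.27 -0.03] M [-0.22 -0.67 -0.02] w 25.4 g 60.2
```

Contact about 3 N; a little more press.

{"fn": "carry_out", "kwargs": {
  "slide": [
    [0, 0.0015, 0.0002],
    [0, 0.004, 0.0003],
    [0, 0.0065, 0.0004],
    [0, 0.009, 0.0005],
    [0, 0.0115, 0.0006],
    [0, 0.014, 0.0006],
    [0, 0.016, 0.0007],
    [0, 0.018, 0.0007]
  ],
  "roll": [0, 0, 0, 0, 0, 0, 0, 0],
  "claw": [0, 0, 0, 0, 0, 0, 0, 0]
}}

```text
clock: 17.7
position: [516.9, -179.3, 271.7]
ee_rot: [-0.6, 0.8, -0.001, 0.0]
contact_force: [3.9, -1.3, 3.0]
gripper_width: 25.4
grasp_force: 60.5
```

```bash
python3 s.py
```

```text
clk 17.7 tcp [ 516.88 -179.26  271.68] stand [-34.04   0.33 271.68] foot z 26.48 y-ang 163.68 x-ang -106.32 tiltdeg [ 0.08 -0.02] F [ 3.92 -1.28  2.96] M [-0.49 -1.41  0.02] w 25.4 g 60.5
```

{"fn": "carry_out", "kwargs": {
  "slide": [
    [0, 0.002, 0],
    [0, 0.004, 0],
    [0, 0.0065, 0.0001],
    [0, 0.009, 0.0001],
    [0, 0.0115, 0.0002],
    [0, 0.014, 0.0002],
    [0, 0.016, 0.0003],
    [0, 0.018, 0.0003]
  ],
  "roll": [0, 0, 0, 0, 0, 0, 0, 0],
  "claw": [0, 0, 0, 0, 0, 0, 0, 0]
}}

```text
clock: 18.7
position: [499.4, -174.2, 271.2]
ee_rot: [-0.6, 0.8, -0.0, 0.0]
contact_force: [4.6, -1.0, 5.3]
gripper_width: 25.1
grasp_force: 60.7
```

```bash
python3 s.py
```

```text
clk 18.7 tcp [ 499.42 -174.15  271.17] stand [-52.23   0.4  271.17] foot z 25.97 y-ang 163.67 x-ang -106.33 tiltdeg [ 0.04 -0.01] F [ 4.59 -1.03  5.31] M [-0.58 -1.83  0.04] w 25.1 g 60.7
```

{"fn": "carry_out", "kwargs": {
  "slide": [
    [0, 0.001, -0.0003],
    [0, 0.003, -0.0004],
    [0, 0.005, -0.0004],
    [0, 0.007, -0.0003],
    [0, 0.009, -0.0003],
    [0, 0.011, -0.0002],
    [0, 0.013, -0.0002],
    [0, 0.015, -0.0001]
  ],
  "roll": [0, 0, 0, 0, 0, 0, 0, 0],
  "claw": [0, 0, 0, 0, 0, 0, 0, 0]
}}

```text
clock: 19.7
position: [484.6, -169.9, 270.8]
ee_rot: [-0.599, 0.8, 0.0, -0.0]
contact_force: [3.4, -1.0, 2.9]
gripper_width: 25.3
grasp_force: 60.5
```

```bash
python3 s.py; python3 - <<'E'
from h import *
p=get_image("scene");save(p,"s5.png")
a=p["img"][180:400,160:360,::-1]; cv2.imwrite("pics/s5c.png",np.hstack([cv2.resize(a,None,fx=2,fy=2),cv2.resize(get_image("wrist")["img"][:,:,::-1],(400,300))[:,:,:] if 0 else cv2.copyMakeBorder(cv2.resize(get_image("wrist")["img"][:,:,::-1],(400,300)),0,140,0,0,0)]))
E
```

```text
clk 19.7 tcp [ 484.57 -169.9   270.82] stand [-67.68   0.38 270.82] foot z 25.62 y-ang 163.65 x-ang -106.35 tiltdeg [-0.07  0.01] F [ 3.42 -1.02  2.93] M [-0.34 -1.15  0.02] w 25.3 g 60.5
```

View pics/s5c.png

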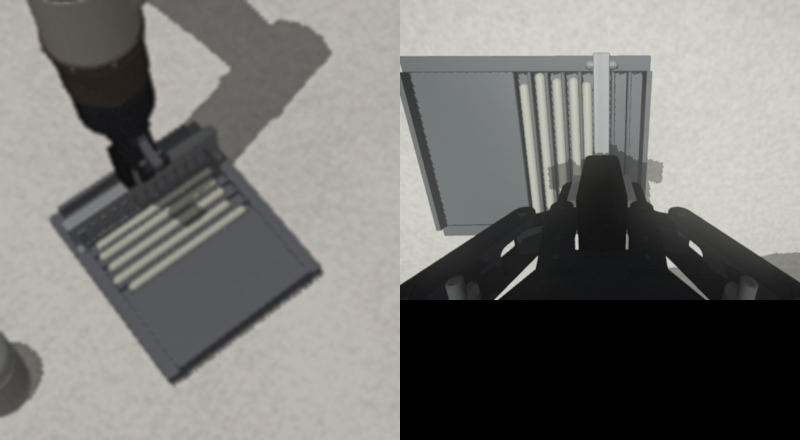

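The picture shows all five rods in the first five grooves, behind the rake; no rods ahead. Finish the stroke.

{"fn": "carry_out", "kwargs": {
  "slide": [
    [0, 0.002, 0],
    [0, 0.0045, 0],
    [0, 0.007, 0.0001],
    [0, 0.0095, 0.0001],
    [0, 0.012, 0.0002],
    [0, 0.0145, 0.0003],
    [0, 0.017, 0.0003],
    [0, 0.019, 0.0003]
  ],
  "roll": [0, 0, 0, 0, 0, 0, 0, 0],
  "claw": [0, 0, 0, 0, 0, 0, 0, 0]
}}

```text
clock: 20.8
position: [466.1, -164.5, 270.4]
ee_rot: [-0.599, 0.8, 0.001, -0.001]
contact_force: [0.1, 0.5, -2.0]
gripper_width: 25.3
grasp_force: 60.0
```

```bash
python3 s.py
```

```text
clk 20.8 tcp [ 466.15 -164.53  270.43] stand [-86.87   0.44 270.43] foot z 25.23 y-ang 163.65 x-ang -106.35 tiltdeg [-0.1   0.02] F [ 0.11  0.54 -2.02] M [-0.12 -0.31 -0.  ] w 25.3 g 60.0
```

Press a bit to ~5 N and go 3 mm further, holding.

{"fn": "carry_out", "kwargs": {
  "slide": [
    [0, 0.0015, 0.0003],
    [0, 0.003, 0.0005],
    [0, 0.003, 0.0006],
    [0, 0.003, 0.0006],
    [0, 0.003, 0.0006]
  ],
  "roll": [0, 0, 0, 0, 0],
  "claw": [0, 0, 0, 0, 0]
}}

```text
clock: 21.42
position: [463.8, -163.8, 270.3]
ee_rot: [-0.599, 0.8, 0.0, -0.0]
contact_force: [0.4, -0.2, 1.4]
gripper_width: 25.1
grasp_force: 60.3
```

```bash
python3 s.py
```

```text
clk 21.43 tcp [ 463.81 -163.77  270.29] stand [-89.32   0.53 270.29] foot z 25.09 y-ang 163.67 x-ang -106.33 tiltdeg [-0.02  0.  ] F [ 0.42 -0.22  1.41] M [ 0.04 -0.14 -0.03] w 25.1 g 60.3
```

{"fn": "carry_out", "kwargs": {
  "slide": [
    [0, 0, -0.003],
    [0, 0, -0.015],
    [0, 0, -0.05],
    [0, 0, -0.09],
    [-0.02, 0.001, -0.1],
    [-0.06, 0.004, -0.1],
    [-0.11, 0.007, -0.1],
    [-0.16, 0.01, -0.1]
  ],
  "roll": [0, 0, 0, 0, 0, 0, 0, 0],
  "claw": [0, 0, 0, 0, 0, 0, 0, 0]
}}

```text
clock: 22.42
position: [499.0, -6.2, 370.8]
ee_rot: [-0.599, 0.801, 0.0, 0.0]
contact_force: [0.6, 0.4, -3.2]
gripper_width: 25.4
grasp_force: 60.0
```

{"fn": "carry_out", "kwargs": {
  "slide": [
    [-0.05, 0.003, 0],
    [-0.095, 0.006, 0],
    [-0.13, 0.008, 0],
    [-0.15, 0.009, 0.01],
    [-0.16, 0.01, 0.04],
    [-0.16, 0.01, 0.07],
    [-0.16, 0.01, 0.095],
    [-0.16, 0.01, 0.105]
  ],
  "roll": [0, 0, 0, 0, 0, 0, 0, 0],
  "claw": [0, 0, 0, 0, 0, 0, 0, 0]
}}

```text
clock: 23.42
position: [534.0, 148.1, 263.2]
ee_rot: [-0.599, 0.801, 0.0, -0.002]
contact_force: [-0.7, -0.2, -4.5]
gripper_width: 25.3
grasp_force: 59.8
```

```bash
python3 s.py; python3 - <<'E'
from s import *
for i in range(3): get_image("top")
q(); p=get_image("top"); a=p["img"][150:350,230:530,::-1]; cv2.imwrite("pics/t6.png",cv2.resize(a,None,fx=2.6,fy=2.6))
E
```

```text
clk 23.43 tcp [533.98 148.09 263.2 ] stand [-108.22  319.62  263.2 ] foot z 18.0 y-ang 163.61 x-ang -106.39 tiltdeg [-0.24 -0.13] F [-0.7  -0.22 -4.48] M [ 0.03  0.03 -0.  ] w 25.3 g 59.8
clk 23.57 tcp [534.83 148.69 265.28] stand [-107.57  320.43  265.28] foot z 20.08 y-ang 163.65 x-ang -106.35 tiltdeg [-0.02 -0.03] F [ 0.3  -0.5  -2.61] M [ 0.05 -0.04 -0.  ] w 25.2 g 59.8
```

View pics/t6.png

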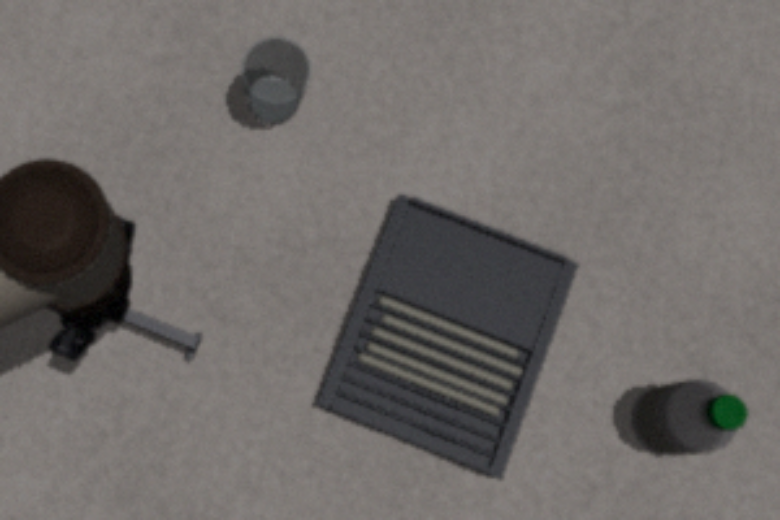

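All five rods lie in separate grooves; the tray is tidy. Lower the rake.

{"fn": "carry_out", "kwargs": {
  "slide": [
    [0, 0, 0.005],
    [0, 0, 0.01],
    [0, 0, 0.014],
    [0, 0, 0.017],
    [0, 0, 0.0185],
    [0, 0, 0.0195],
    [0, 0, 0.0202],
    [0, 0, 0.0204]
  ],
  "roll": [0, 0, 0, 0, 0, 0, 0, 0],
  "claw": [0, 0, 0, 0, 0, 0, 0, 0]
}}

```text
clock: 24.62
position: [534.7, 148.9, 245.2]
ee_rot: [-0.6, 0.8, -0.0, 0.0]
contact_force: [-1.8, -0.8, -0.1]
gripper_width: 25.4
grasp_force: 60.3
```

```bash
python3 s.py
```

```text
clk 24.62 tcp [534.72 148.94 245.21] stand [-107.75  320.64  245.21] foot z 0.01 y-ang 163.67 x-ang -106.33 tiltdeg [0.02 0.  ] F [-1.84 -0.81 -0.05] M [-0.03  0.35 -0.02] w 25.4 g 60.3
```

{"fn": "carry_out", "kwargs": {
  "slide": [
    [0, 0, 0.0003],
    [0, 0, 0.0003],
    [0, 0, 0.0003],
    [0, 0, 0.0003],
    [0, 0, 0.0003],
    [0, 0, 0.0003]
  ],
  "roll": [0, 0, 0, 0, 0, 0],
  "claw": [0, 0.027, 0.035, 0.055, 0.085, 0.085]
}}

```text
clock: 25.38
position: [534.7, 148.9, 244.5]
ee_rot: [-0.6, 0.8, -0.0, 0.0]
contact_force: [0.2, -0.7, 0.5]
gripper_width: 84.4
grasp_force: 0.0
```

{"fn": "carry_out", "kwargs": {
  "slide": [
    [0, 0, -0.005],
    [0, 0, -0.02],
    [0, 0, -0.06],
    [0, 0, -0.12],
    [0, 0, -0.15],
    [0, 0, -0.15],
    [0, 0, -0.15]
  ],
  "roll": [0, 0, 0, 0, 0, 0, 0],
  "claw": [0.085, 0.085, 0.085, 0.085, 0.085, 0.085, 0.085]
}}

```text
clock: 26.25
position: [534.2, 148.7, 394.6]
ee_rot: [-0.599, 0.8, 0.0, -0.0]
contact_force: [0.0, -0.6, -0.7]
gripper_width: 84.9
grasp_force: 0.0
```

```bash
python3 - <<'E'
from s import *; from fit import rep
st=q(); p=get_image("scene"); C=cloud(p); rep(C,rake=(535,149)); a=p["img"][100:400,160:480,::-1]; cv2.imwrite("pics/s7.png",cv2.resize(a,None,fx=2,fy=2))
E
```

```text
clk 26.25 tcp [534.21 148.71 394.56] stand [-108.17  320.28  394.56] foot z 149.36 y-ang 163.65 x-ang -106.35 tiltdeg [-0.03  0.02] F [ 0.02 -0.6  -0.73] M [0.   0.   0.05] w 84.9 g 0.0
bar 418 (array([537.4, 148.6]), array([189.8,  17.8]), 73.62) [533.8 128.1  47.7]
grip 5865 (array([535.7, 140.1]), array([113.7,  76.2]), 10.61) [556.5 121.7 463. ]
stand 8159 (array([ 550.5, -188.1]), array([195.1, 234.2]), 73.93)
```

View pics/s7.png

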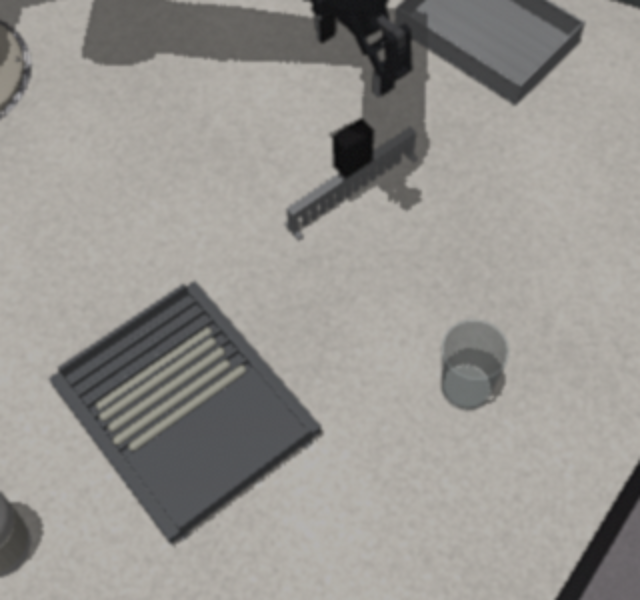

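I can't count five for sure here; rectify the tray and check.

```bash
python3 - <<'E'
from s import *
c=np.array([549.5,-189.]);a=A
def prof(p,st=None):
    T=np.linalg.inv(w_from_cam(p,st));K=np.array(p["mtx"])
    xs,ys=np.meshgrid(np.arange(-115,116,1.),np.arange(-97,98,1.)); X=np.stack([c[0]+xs*np.cos(a)-ys*np.sin(a),c[1]+xs*np.sin(a)+ys*np.cos(a),26+.0274*(xs-15),np.ones_like(xs)],-1)@T.T
    u=K[0,0]*X[...,0]/-X[...,2]+K[0,2]; v=-K[1,1]*X[...,1]/-X[...,2]+K[1,2]
    return cv2.remap(p["img"],u.astype(np.float32),v.astype(np.float32),cv2.INTER_LINEAR)
ims=[prof(get_image(n)) for n in("top","scene")]
for im in ims:
    g=im[40:155].mean((0,2)); print([(int(x),int(g[x+115])) for x in range(-112,40,4)])
cv2.imwrite("pics/r8.png",cv2.resize(np.hstack(ims)[:,:,::-1],None,fx=1.7,fy=1.7,interpolation=cv2.INTER_CUBIC))
E
```

```text
[(-112, 60), (-108, 67), (-104, 68), (-100, 60), (-96, 49), (-92, 60), (-88, 67), (-84, 58), (-80, 49), (-76, 61), (-72, 67), (-68, 56), (-64, 47), (-60, 54), (-56, 94), (-52, 100), (-48, 62), (-44, 84), (-40, 106), (-36, 64), (-32, 47), (-28, 83), (-24, 106), (-20, 65), (-16, 49), (-12, 86), (-8, 105), (-4, 62), (0, 50), (4, 86), (8, 106), (12, 60), (16, 50), (20, 64), (24, 65), (28, 65), (32, 65), (36, 65)]
[(-112, 45), (-108, 47), (-104, 70), (-100, 84), (-96, 83), (-92, 56), (-88, 70), (-84, 84), (-80, 83), (-76, 56), (-72, 71), (-68, 85), (-64, 82), (-60, 63), (-56, 127), (-52, 146), (-48, 96), (-44, 114), (-40, 150), (-36, 119), (-32, 80), (-28, 116), (-24, 150), (-20, 118), (-16, 80), (-12, 116), (-8, 150), (-4, 117), (0, 79), (4, 116), (8, 150), (12, 117), (16, 81), (20, 85), (24, 85), (28, 85), (32, 85), (36, 85)]
```

View pics/r8.png

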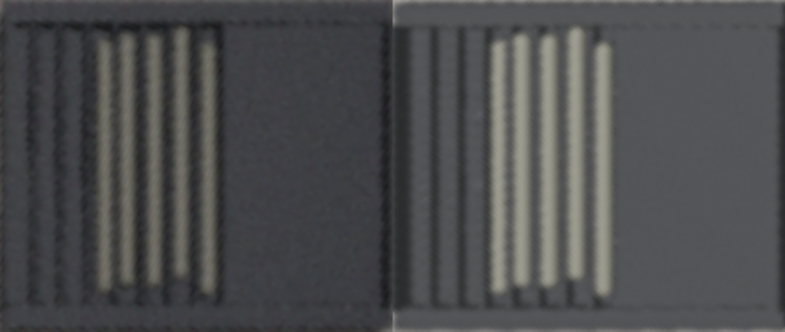

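{"fn": "carry_out", "kwargs": {
  "slide": [
    [0.06, -0.01, 0],
    [0.11, -0.01, 0],
    [0.16, -0.01, 0],
    [0.2, -0.01, 0],
    [0.22, -0.01, 0],
    [0.22, -0.01, 0],
    [0.22, -0.01, 0]
  ],
  "roll": [0, 0, 0, 0, 0, 0, 0],
  "claw": [0.085, 0.085, 0.085, 0.085, 0.085, 0.085, 0.085]
}}

```text
clock: 27.28
position: [482.6, -64.7, 394.1]
ee_rot: [-0.6, 0.8, 0.0, -0.0]
contact_force: [-0.2, 0.4, 0.1]
gripper_width: 85.0
grasp_force: 0.0
```

```bash
python3 - <<'E'
from s import *
c=np.array([549.5,-189.])
for i in range(4): get_image("top")
for n in("wrist","scene"):
    st=q(); p=get_image(n); C=cloud(p,st).reshape(-1,3); S=stand(C,c); g=p["img"].reshape(-1,3).mean(1)
    S[:,2]-=.0274*(S[:,0]-15)
    for x0,x1 in ((-114,-97),(-97,-81),(-81,-65),(-65,-47.5),(-47.5,-33),(-33,-16.5),(-16.5,-.5),(-.5,15)):
        for yl in ((-70,-20),(-20,20),(20,70)):
            m=(S[:,0]>x0)&(S[:,0]<x1)&(S[:,1]>yl[0])&(S[:,1]<yl[1])&(abs(S[:,2]-25)<25); 
            if m.sum()<8: continue
            z=S[m]; gm=g[m]; b=gm>np.percentile(gm,85); print(n,x0,yl,m.sum(),"zmax95",np.percentile(z[:,2],95).round(1),"bright x,z",np.median(z[b],0)[[0,2]].round(1),"g",round(gm[b].mean()))
    if n=="wrist": save(p,"w9.png")
E
```

```text
clk 27.48 tcp [482.68 -64.32 394.31] stand [-98.72 101.31 394.31] foot z 149.11 y-ang 163.73 x-ang -106.27 tiltdeg [-0.02 -0.  ] F [ 0.46 -0.92  0.05] M [0.01 0.01 0.03] w 84.7 g 0.0
wrist -114 (-70, -20) 1222 zmax95 37.1 bright x,z [-105.7   16.6] g 106
wrist -114 (-20, 20) 860 zmax95 36.8 bright x,z [-104.7   16.6] g 107
wrist -114 (20, 70) 958 zmax95 36.7 bright x,z [-105.7   16.8] g 104
wrist -97 (-70, -20) 1119 zmax95 26.8 bright x,z [-86.5  16.3] g 107
wrist -97 (-20, 20) 765 zmax95 26.7 bright x,z [-86.8  16.4] g 107
wrist -97 (20, 70) 889 zmax95 26.6 bright x,z [-88.2  16.3] g 104
wrist -81 (-70, -20) 1100 zmax95 26.7 bright x,z [-70.8  16.4] g 108
wrist -81 (-20, 20) 786 zmax95 26.6 bright x,z [-71.1  16.1] g 108
wrist -81 (20, 70) 877 zmax95 26.6 bright x,z [-71.6  16.3] g 104
wrist -65 (-70, -20) 1254 zmax95 27.2 bright x,z [-54.4  26.2] g 152
wrist -65 (-20, 20) 870 zmax95 27.0 bright x,z [-54.4  26.2] g 152
wrist -65 (20, 70) 983 zmax95 27.1 bright x,z [-54.2  26.1] g 148
wrist -47.5 (-70, -20) 1030 zmax95 27.1 bright x,z [-41.8  26.4] g 153
wrist -47.5 (-20, 20) 722 zma
[... 1811 characters left out ...]
1 bright x,z [-40.8  25.5] g 155
scene -47.5 (20, 70) 135 zmax95 28.4 bright x,z [-40.8  24.7] g 154
scene -33 (-70, -20) 167 zmax95 27.8 bright x,z [-24.9  25.1] g 156
scene -33 (-20, 20) 123 zmax95 28.3 bright x,z [-24.7  24.5] g 155
scene -33 (20, 70) 152 zmax95 28.2 bright x,z [-24.9  25.8] g 155
scene -16.5 (-70, -20) 163 zmax95 28.4 bright x,z [-8.4 26.1] g 156
scene -16.5 (-20, 20) 129 zmax95 27.5 bright x,z [-8.3 26.3] g 155
scene -16.5 (20, 70) 150 zmax95 27.7 bright x,z [-8.9 25.1] g 154
scene -0.5 (-70, -20) 168 zmax95 28.9 bright x,z [ 7.9 26. ] g 156
scene -0.5 (-20, 20) 131 zmax95 27.7 bright x,z [ 7.2 24.9] g 155
scene -0.5 (20, 70) 151 zmax95 28.1 bright x,z [ 8.  25.9] g 155
```

View pics/w9.png

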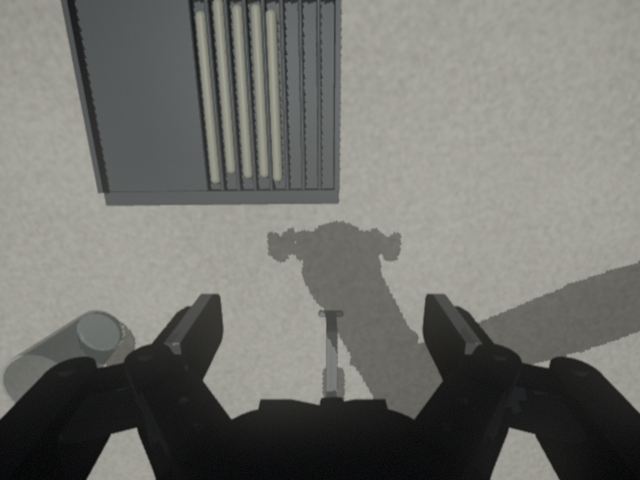

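```bash
python3 -c "
from bench import job_done; print(job_done())"
```

```text
the job is handed in; nothing more can be done
None
```

All five rods lie in five separate grooves, the rake stands upright on the bench clear of the tray, and the job is handed in; at my readings the rake pressed about 9 N at most, but it lifted off the rims for a moment mid-stroke near stand x = 0 before I pressed it back down.

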